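Close the steam boiler's filler neck with its bayonet cap

ROBOT

A 6-joint arm with a two-finger parallel gripper is mounted at the origin on the work surface. World frame = base frame: x ahead of the robot, y to its left, z up, the work surface at z = 0. Lengths are in m, angles in rad, forces in N, time in s.
With the tool pointing down it reaches from about 0.325 to 0.925 m from the base axis. Payload 3.1 kg.
Tool frame: the origin (TCP) lies at the very end of the fingers, on their centre line; the grasp point (between the pads) lies 19 mm behind it (env.pinch_z is the distance from the TCP to the grasp point, in m); y points along the fingers, x is the direction in which the jaws open and shut, and the axes are right-handed (so a half turn about y gives the same grasp; the last joint's range is limited). The gripper opens to 85 mm and grips with 20 to 120 N. Pads are 22 mm wide; open, the fingers measure 114 mm over their backs; the gripper's body (76 mm by 85 mm) begins 54 mm behind the grasp point. The pads swing forward as they close: fully open they stand 13 mm farther back than shut.
Start: joints at [-1.379, 0.217, 1.613, -0, 1.311, -0.112], TCP at [0.187, -0.596, 0.231] pointing down, gripper open.
Joint ranges: [-2.75, 2.75], [-0.78, 2.1], [0.31, 2.55], [-1.13, 4.27], [0.13, 2.63], [-2.58, 2.58]. Speed limits (rad/s): [2.79, 2.79, 3.14, 3.14, 3.14, 3.14].

INTERFACE

Orientations are given as a unit quaternion [x, y, z, w].
In Python, from bench import env gives the robot as it stands. Calls block until the motion is done:
- env.move_to(position, orientation): joint-space move of the TCP to a pose.
- env.line_to(position, max_speed=0.15, rot=None, max_force=None): straight line of the TCP; rot=None keeps the orientation; max_speed is the mean speed in m/s. With max_force (N) it stops when the force on the tool has changed by that much, and returns True; else False.
- env.movej(angles): joint-space move.
- env.open() and env.close(force=None): open the fingers fully, or close them until they stop; force is the grip in N (None keeps the last).
- env.hold(seconds).
- env.ik(position, orientation): joint angles nearest the present ones, or None.
- env.capture(name): name is "scene" or "top" or "wrist"; returns (picture, depth): 400x640x3 uint8, blue, green, red; 400x640 float32, m along the optical axis (not along the pixel's ray), 0 where there is no reading.
- env.calibration(name): a dict with "fx", "fy", "cx", "cy" (pixels), "dist" ([k1, k2, p1, p2, k3] as OpenCV has them; the pictures are not rectified), "origin" and "orientation" of the camera in the world. Camera axes: x right, y up, looking along -z (the intrinsics and any distortion apply to the point x, -y, -z); pixel columns grow to the right and rows downward; lengths in m; the calibration is good to about 2 mm. A picture is of the moment at which its call begins: read the wrist's pose just before it. calibration takes no time and is no camera call; for the wrist camera it gives the pose at the moment of the call.
A pose or a line that the arm cannot do raises env.IKError and nothing moves.
- env.job_done(): hands the job in, once; it reports no verdict.
Readings, each from a call of its own:
- env.get_time_s(): time.
- env.get_joint_positions(): joint angles.
- env.get_qd(): joint speeds.
- env.get_joint_efforts(): joint torques, N m.
- env.get_eef_pos(): TCP position.
- env.get_tcp_rot(): TCP orientation.
- env.get_wrist_force(): force on the tool from outside, world axes, zero at the start.
- env.get_wrist_torque(): the same for the moment, N m.
- env.get_opening(): finger opening in m.
Only numpy, scipy, OpenCV 4.12 (cv2) and the standard library are available. Lean on these libraries where they do the work, as an engineer would, in place of code of your own. Each camera call takes 0.05 s, during which the arm holds its last target.

TASK

Pick up the boiler's filler cap by its black bar grip, lower it into the neck so that its two pins go down through the notches, and twist it clockwise until it is hand-tight on its seal. Stop when the turning goes clearly stiff (about 0.45 newton metre), never pressing or over-tightening the cap hard, then let go and leave the other things on the bench alone.

Things in the scene. Friction and masses are not known exactly. Their poses are not given: they have to be found in the camera images.
- boiler: Bench steam boiler, fixed: grey painted box, front (-x) 70 mm, back (+x) 200 mm, sides 125 mm from its origin; top at 130 mm. Origin: on the bench, right below the vertical axis of its filler neck; z up. Neck: steel, 84 mm outside diameter, rim 175 mm above the bench. More than 35 N between cap and boiler (pressing, jamming, over-tightening) is damage.
- neck_mouth (a point): Centre of the neck's opening, level with the rim; x along the two notches, z up. Two flat ledges at the rim leave a round opening 52 mm across and two opposite notches along +x and -x, each 12.4 mm wide, reaching 36 mm from the axis. Turning direction: clockwise seen from above; the other way is blocked at once.
- ramp_start (a point): Where the ramp under one ledge begins, 31 mm from the neck's axis, 12 degrees clockwise (from above) of the +x notch's middle, 5 mm below the rim; axes as the boiler's. The ramp falls 0.14 mm per degree further clockwise; the other ledge has the same, half a turn round. An end stop ends the turn about 78 degrees from the notches.
- seal_mid (a point): Mean place of the sprung rubber seal in the throat, 26.3 mm below the rim. By hidden wear the cap's nose meets it 24 to 28.5 mm below the rim. It pushes back 14 N per mm; that force clamps the cap on the ramps. Tight is 9 to 26 N, reached 24 to 68 degrees from the notches; torque while turning slowly is about 0.027 N m per N (friction varies by a tenth), less once stopped. The ramps hold it when let go.
- cap: Steel bayonet cap, about 0.3 kg, standing nose down on the bench. Origin: centre of the nose's underside; z up. Plug 48 mm diameter, 33 mm long, nose chamfered to 41 mm over its lowest 5 mm; flange 92 mm diameter from 33 to 39 mm. Two pins along its +x and -x, 8 mm thick, axes 14 mm above the nose, reach 33 mm from the axis. Same after half a turn.
- cap_grip (a point): Middle of the cap's upright black bar grip, on the cap's axis, 58 mm above the nose; axes as the cap's. The bar is 66 mm long along x (in line with the pins), 14 mm thick along y, and stands from 39 to 72 mm above the nose, on the flange.
- tin: Bystander: closed steel tin, 72 mm diameter, 100 mm high; origin at the centre of its underside. Leave it alone.
- bowl: Bystander: steel bowl, 120 mm diameter, 50 mm high; origin at the centre of its underside. Leave it alone.
- spatula: Bystander: spatula lying on the bench. Leave it alone.
Not all that is in view belongs to the job. What is shaped like the cap but pink or yellow is not meant.

How it is judged:
By the outcome, as a careful person would: the job done as asked, in the order asked, and still so for the second after the job is handed in, with the robot touching nothing.
It also fails if it takes over 72 s, if anything falls off the work surface, if the arm or the gripper's body presses on something with over 40 N, if the wrist force passes 120 N, or if a joint passes its speed limit or range.

## Working session

There is one attempt and no reset: what is moved stays moved. The work goes in short steps, each a Python script; the robot and the scene stay as the last script left them, time stands still between calls to the robot, and variables do not carry over. Pictures are saved under pics/ and viewed, and the job is handed in when it is done.

```bash
ls; mkdir -p pics; python3 - <<'E'
from bench import env
import cv2,numpy as np
for n in ["scene","top","wrist"]:
    c=env.calibration(n); print(n,c)
    p,d=env.capture(n); cv2.imwrite(f"pics/{n}0.png",p); np.save(f"pics/{n}0.npy",d)
    print((d>0).mean())
print(env.get_time_s(),env.get_eef_pos(),env.get_tcp_rot(),env.get_opening(),env.pinch_z,env.get_wrist_force())
E
```

```text
pics
scene {'fx': 444.65961418938616, 'fy': 444.65961418938616, 'cx': 309.793097632006, 'cy': 196.48196032797347, 'dist': array([-0.09333749,  0.        ,  0.        ,  0.        ,  0.        ]), 'origin': array([ 0.85680342, -0.54109261,  1.0506515 ]), 'orientation': array([0.28978029, 0.08228128, 0.27741261, 0.91230446])}
0.99600390625
top {'fx': 510.9050498705795, 'fy': 510.9050498705795, 'cx': 318.73746901787877, 'cy': 196.80405658458423, 'dist': array([0.04715139, 0.        , 0.        , 0.        , 0.        ]), 'origin': array([0.20339549, 0.00308888, 1.66286289]), 'orientation': array([-0.05891441,  0.06765068,  0.7086568 , -0.69982714])}
0.99584375
wrist {'fx': 347.08696613682355, 'fy': 347.08696613682355, 'cx': 320.70689313694925, 'cy': 202.60186213628128, 'dist': array([0.00382877, 0.        , 0.        , 0.        , 0.        ]), 'origin': array([ 0.2609976 , -0.5719148 ,  0.37197462]), 'orientation': array([-0.12337527,  0.09261217, -0.58437331,  0.79668649])}
0.99603125
0.15 [ 0.18686835 -0.59575283  0.23025418] [-0.56944915  0.41906437 -0.41810974  0.57034811] 0.08524816445297076 0.0187 [-0.01976729  0.86098844 -0.70884803]
```

View pics/scene0.png

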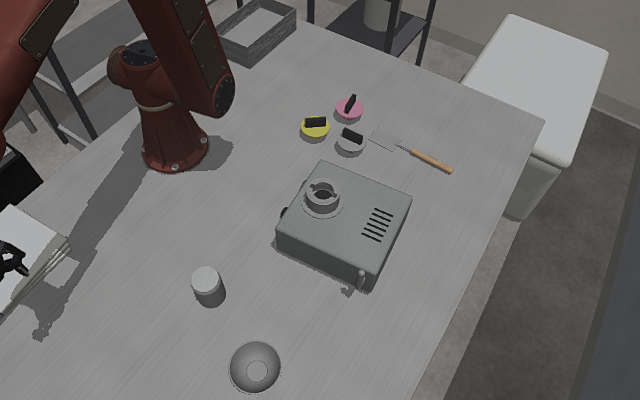

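View pics/top0.png

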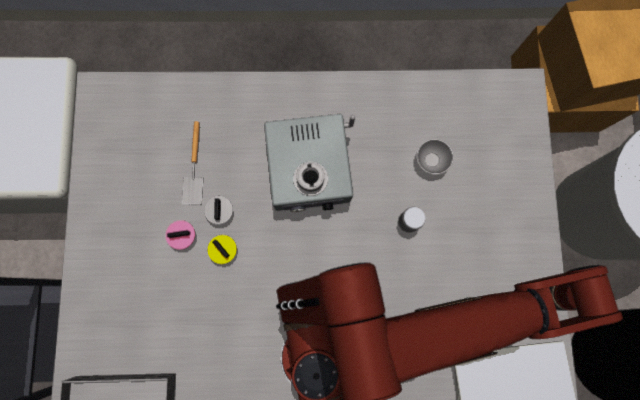

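View pics/wrist0.png

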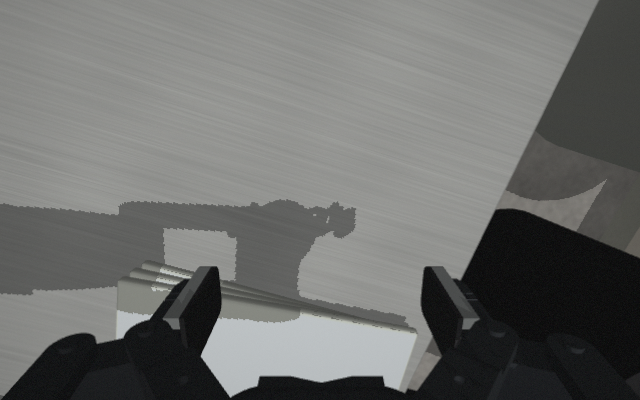

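Cap-shaped candidates (top view): grey/steel at (218,210), pink at (181,236), yellow at (222,250). The steel one is meant. In the scene view it is at (350,140), with the neck at (322,195). Next I check this in an enlarged crop and measure positions.

```bash
cat > h.py <<'E'
import cv2,numpy as np
from scipy.spatial.transform import Rotation as R
def ray(c,u,v):
    K=np.array([[c['fx'],0,c['cx']],[0,c['fy'],c['cy']],[0,0,1]])
    p=cv2.undistortPoints(np.array([[[u,v]]],float),K,np.array(c['dist']))[0,0]
    return R.from_quat(c['orientation']).apply([p[0],-p[1],-1.0])
def at_z(c,u,v,z):
    r=ray(c,u,v); o=np.array(c['origin']); return o+r*(z-o[2])/r[2]
def at_d(c,u,v,d): return np.array(c['origin'])+ray(c,u,v)*d
def cloud(c,d,u0,u1,v0,v1):
    K=np.array([[c['fx'],0,c['cx']],[0,c['fy'],c['cy']],[0,0,1]])
    vv,uu=np.mgrid[v0:v1,u0:u1]
    P=cv2.undistortPoints(np.stack([uu.ravel(),vv.ravel()],1).astype(float)[:,None],K,np.array(c['dist']))[:,0]
    dd=d[v0:v1,u0:u1].ravel()
    X=np.stack([P[:,0],-P[:,1],-np.ones(len(P))],1)*dd[:,None]
    W=R.from_quat(c['orientation']).apply(X)+np.array(c['origin'])
    return W.reshape(v1-v0,u1-u0,3)
def crop(p,u0,u1,v0,v1,s,name):
    cv2.imwrite('pics/'+name,cv2.resize(p[v0:v1,u0:u1],None,fx=s,fy=s,interpolation=cv2.INTER_CUBIC))
E
python3 - <<'E'
from bench import env
from h import *
t=cv2.imread('pics/top0.png'); s=cv2.imread('pics/scene0.png')
a=cv2.resize(t[160:270,160:240],None,fx=5,fy=5,interpolation=2); b=cv2.resize(s[85:195,290:370],None,fx=5,fy=5,interpolation=2)
cv2.imwrite('pics/c1.png',np.hstack([a,b]))
ct=env.calibration('top'); d=np.load('pics/top0.npy')
for n,u,v,z in [('cap',218,210,.072),('pink',181,236,.072),('yel',222,250,.072),('neck',311,178,.175),('tin',413,219,.1)]:
    print(n,at_z(ct,u,v,z),at_d(ct,u,v,d[v,u]))
E
```

```text
cap [0.45307534 0.29798933 0.072     ] [0.45244523 0.2972451  0.07601481]
pink [0.37291842 0.41014425 0.072     ] [0.37599061 0.41752113 0.04316949]
yel [0.32775311 0.28285347 0.072     ] [0.32747784 0.28223418 0.0755215 ]
neck [0.5300414  0.00507026 0.175     ] [0.53487321 0.00509957 0.15299125]
tin [ 0.41347739 -0.30818363  0.1       ] [ 0.4122493  -0.30636401  0.10913612]
```

View pics/c1.png

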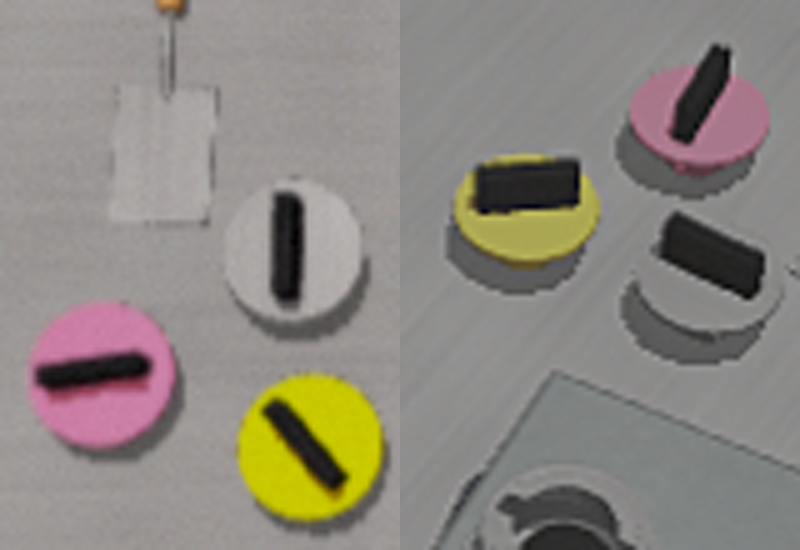

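```bash
python3 - <<'E'
from bench import env
from h import *
c=env.calibration('wrist'); Rt=R.from_quat(env.get_tcp_rot()); p=np.array(env.get_eef_pos())
print('cam in tool',Rt.inv().apply(np.array(c['origin'])-p)); Rc=Rt.inv()*R.from_quat(c['orientation'])
print('view dir in tool',Rc.apply([0,0,-1]),'cam x',Rc.apply([1,0,0]))
t=cv2.imread('pics/top0.png'); s=cv2.imread('pics/scene0.png')
a=cv2.resize(t[150:210,280:340],None,fx=6,fy=6,interpolation=2); b=cv2.resize(s[165:225,290:350],None,fx=6,fy=6,interpolation=2)
cv2.imwrite('pics/c2.png',np.hstack([a,b]))
def rot(yaw): # tool z dir at yaw, y down
    z=np.array([np.cos(yaw),np.sin(yaw),0]); y=np.array([0,0,-1.]); x=np.cross(y,z)
    return R.from_matrix(np.stack([x,y,z],1)).as_quat()
for nm,pos in [('cap',[.453,.298,.15]),('neck',[.53,.005,.25])]:
    for deg in range(-180,180,30):
        q=env.ik(pos,rot(np.radians(deg))); print(nm,deg,None if q is None else np.round(q,2))
E
```

```text
cam in tool [-0.00076846 -0.14186314  0.07789036]
view dir in tool [-9.44244532e-04  9.52328341e-01 -3.05073499e-01] cam x [9.99998950e-01 1.23462396e-03 7.58911705e-04]
cap -180 [ 0.45  0.13  1.88 -0.    1.14 -1.12]
cap -150 [ 0.45  0.13  1.88 -0.    1.14 -1.64]
cap -120 [ 0.45  0.13  1.88 -0.    1.14 -2.17]
cap -90 None
cap -60 None
cap -30 [ 0.45  0.13  1.88 -0.    1.14  2.55]
cap 0 [ 0.45  0.13  1.88 -0.    1.14  2.02]
cap 30 [ 0.45  0.13  1.88 -0.    1.14  1.5 ]
cap 60 [ 0.45  0.13  1.88 -0.    1.14  0.98]
cap 90 [ 0.45  0.13  1.88 -0.    1.14  0.45]
cap 120 [ 0.45  0.13  1.88 -0.    1.14 -0.07]
cap 150 [ 0.45  0.13  1.88 -0.    1.14 -0.59]
neck -180 [-0.12 -0.    1.82 -0.    1.33 -1.69]
neck -150 [-0.12 -0.    1.82 -0.    1.33 -2.22]
neck -120 None
neck -90 None
neck -60 [-0.12 -0.    1.82  0.    1.33  2.49]
neck -30 [-0.12 -0.    1.82 -0.    1.33  1.97]
neck 0 [-0.12 -0.    1.82 -0.    1.33  1.45]
neck 30 [-0.12 -0.    1.82 -0.    1.33  0.92]
neck 60 [-0.12 -0.    1.82 -0.    1.33  0.4 ]
neck 90 [-0.12 -0.    1.82 -0.    1.33 -0.12]
neck 120 [-0.12 -0.    1.82 -0.    1.33 -0.65]
neck 150 [-0.12 -0.    1.82 -0.    1.33 -1.17]
```

View pics/c2.png

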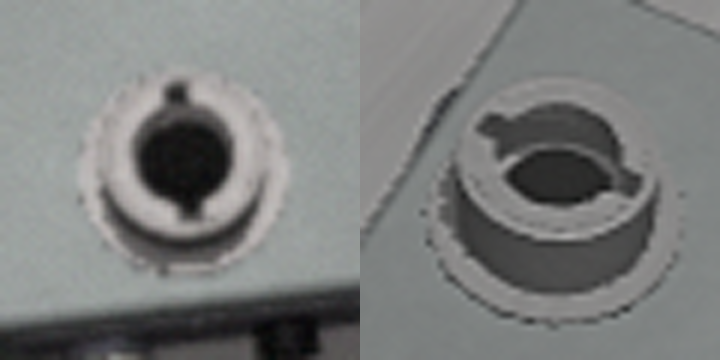

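```bash
cat >> h.py <<'E'
def rot(yaw):
    z=np.array([np.cos(yaw),np.sin(yaw),0]); y=np.array([0,0,-1.]); x=np.cross(y,z)
    return R.from_matrix(np.stack([x,y,z],1)).as_quat()
E
python3 - <<'E'
from bench import env
from h import *
import pickle
def look(n):
    env.hold(0.3)
    c=env.calibration('wrist'); p,d=env.capture('wrist'); cv2.imwrite(f'pics/{n}.png',p); pickle.dump((c,p,d),open(f'pics/{n}.pkl','wb'))
env.move_to([.40,-.2,.35],rot(np.pi)); 
env.move_to([.53,.005,.30],rot(np.pi)); look('n1'); print(env.get_wrist_force(),env.get_wrist_torque())
env.move_to([.453,.298,.19],rot(np.pi)); look('k1'); print(env.get_wrist_force(),env.get_wrist_torque())
print(env.get_time_s(),env.get_joint_positions())
E
```

```text
[-0.70830036 -0.01087107 -0.31626597] [-0.02002065 -0.06104421 -0.0145666 ]
[-0.52110908  0.88241092  0.51503932] [ 0.01141782 -0.05922986  0.01041012]
4.8583 [ 4.51128561e-01  8.08490931e-02  1.84728373e+00 -5.71688579e-05
  1.21288863e+00 -1.11844748e+00]
```

View pics/n1.png

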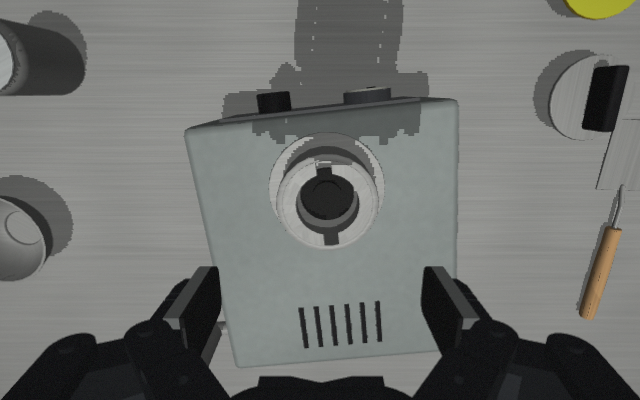

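View pics/k1.png

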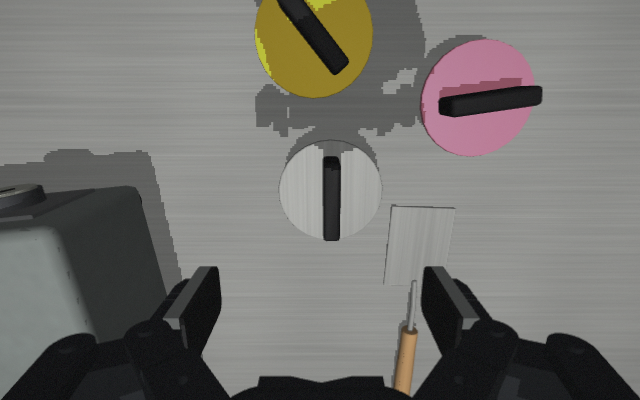

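The wrist views show the steel cap's flange centred near (330,190) with the bar along world x, and the neck at (329,200) with notches at (322,170) and (332,238). The spatula blade begins 56 px to the right of the bar, at bench level, so the fingers stay clear of it. Now the precise measurement.

```bash
python3 - <<'E'
from h import *
import pickle
c,p,d=pickle.load(open('pics/k1.pkl','rb'))
W=cloud(c,d,270,395,130,255)
g=cv2.cvtColor(p,6)[130:255,270:395]
print('z on bench',np.median(W[:10,:5,2]))
z=W[...,2]; 
bar=(z>.055)&(z<.09)&(g<70); print('barz',np.median(z[bar]),bar.sum())
fl=(z>.028)&(z<.05)&(g>100); print('flz',np.median(z[fl]))
# bar top from depth
pts=W[bar][:,:2].astype(np.float32); print('bar rect',cv2.minAreaRect(pts),pts.mean(0))
crop(p,270,395,130,255,4.6,'k1c.png')
c,p,d=pickle.load(open('pics/n1.pkl','rb'))
W=cloud(c,d,260,400,120,270); z=W[...,2]
rim=(z>.168)&(z<.182); print('rimz',np.median(z[rim]),rim.sum())
crop(p,260,400,120,260,4.2,'n1c.png')
E
```

```text
z on bench -0.0009389762180817829
barz 0.0708908593308088 1379
flz 0.038201026963953444
bar rect ((0.45905831456184387, 0.30689987540245056), (0.06515549123287201, 0.013358780182898045), 0.08532243221998215) [0.45647433 0.3066405 ]
rimz 0.17409949951587422 4692
```

View pics/k1c.png

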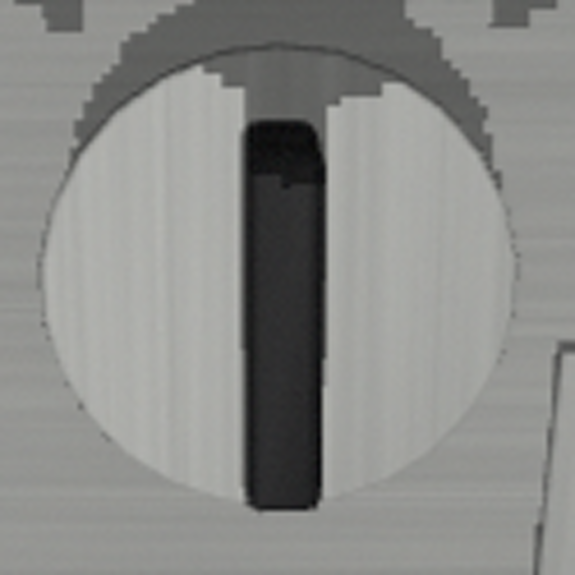

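View pics/n1c.png

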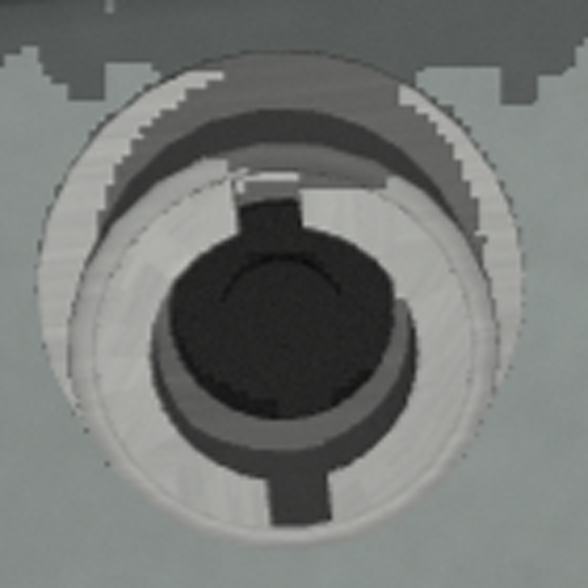

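```bash
python3 - <<'E'
from h import *
import pickle
from scipy.optimize import least_squares
c,p,d=pickle.load(open('pics/n1.pkl','rb'))
W=cloud(c,d,260,400,120,270); z=W[...,2]
# rectified view on plane z=.175 : 0.25mm/px
x0,y0=.52,.0; s=.00025; n=480
ii,jj=np.mgrid[0:n,0:n]
X=np.stack([x0-.06+ii*s,y0-.06+jj*s,np.full(ii.shape,.175)],-1).reshape(-1,3)
Rc=R.from_quat(c['orientation']).inv(); Q=Rc.apply(X-c['origin']); Q=Q*[1,-1,-1]
K=np.array([[c['fx'],0,c['cx']],[0,c['fy'],c['cy']],[0,0,1]])
uv=cv2.projectPoints(Q,np.zeros(3),np.zeros(3),K,np.array(c['dist']))[0].reshape(n,n,2).astype(np.float32)
im=cv2.remap(p,uv[...,0],uv[...,1],cv2.INTER_CUBIC); 
dz=cv2.remap(z.astype(np.float32),uv[...,0]-260,uv[...,1]-120,cv2.INTER_NEAREST)
m=((dz>.169)&(dz<.181)).astype(np.uint8)
cv2.imwrite('pics/n1r.png',np.hstack([im,cv2.cvtColor(m*255,8)])[:, :])
np.save('pics/m.npy',m)
# model fit on mask: annulus 26..42 minus notches
bl=cv2.GaussianBlur(m.astype(np.float32),(0,0),3)
def model(q):
    dx=X[:,0]-q[0];dy=X[:,1]-q[1];r=np.hypot(dx,dy);a=dx*np.cos(q[2])+dy*np.sin(q[2]);b=-dx*np.sin(q[2])+dy*np.cos(q[2])
    sg=lambda t:1/(1+np.exp(-t/.0004))
    hole=1-(1-sg(.026-r))*(1-sg(.0062-abs(b))*sg(.036-abs(a)))
    return sg(.042-r)*(1-hole)
f=lambda q:cv2.GaussianBlur(model(q).reshape(n,n).astype(np.float32),(0,0),3)[::3,::3].ravel()-bl[::3,::3].ravel()
for yaw in (0,.1,-.1):
    r=least_squares(f,[.525,.005,yaw],diff_step=1e-3,x_scale=[.001,.001,.02],loss='soft_l1',f_scale=.2); print(r.x,np.degrees(r.x[2]),r.cost)
E
```

```text
[0.53785127 0.00994851 0.10530877] 6.0337481563104065 48.270449094772346
[0.53785122 0.00994856 0.10529239] 6.0328098013963105 48.27045050621034
[0.53785122 0.00994855 0.10528997] 6.0326710322637265 48.27045094966889
```

View pics/n1r.png

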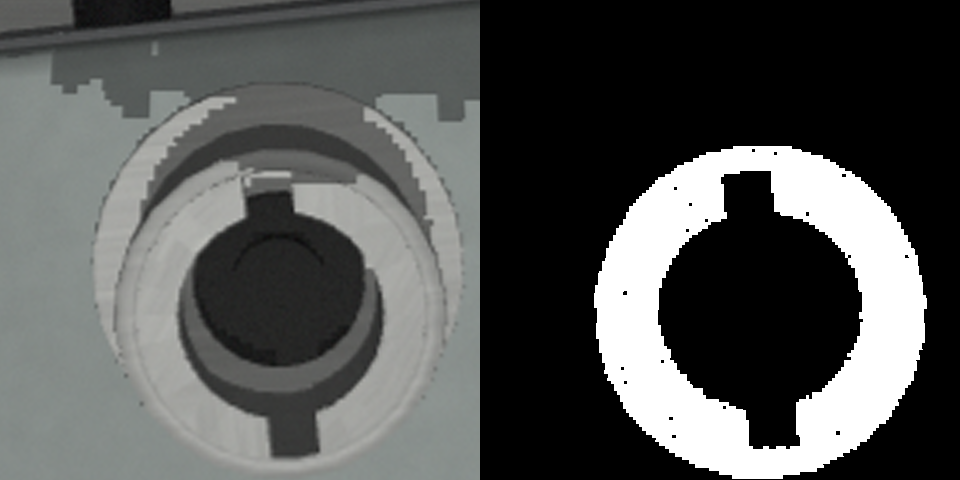

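Measured: cap bar at (0.459, 0.307), yaw about 0°. Neck at (0.538, 0.010), notch yaw about 6°. Grasping now.

```bash
python3 - <<'E'
from bench import env
from h import *
import pickle
q=rot(np.pi)
env.line_to([.459,.307,.10],0.15)
f0=np.array(env.get_wrist_force())
print(env.line_to([.459,.307,.0435],0.06,max_force=8), env.get_eef_pos(), np.array(env.get_wrist_force())-f0)
env.close(80); env.hold(0.2)
print('open',env.get_opening(),env.get_eef_pos(),np.array(env.get_wrist_force())-f0)
env.line_to([.459,.307,.15],0.1); env.hold(0.4)
print('open',env.get_opening(),env.get_eef_pos(),np.array(env.get_wrist_force())-f0,env.get_wrist_torque(),env.get_time_s())
c=env.calibration('wrist'); T=(env.get_eef_pos(),env.get_tcp_rot()); p,d=env.capture('wrist'); cv2.imwrite('pics/g1.png',p); pickle.dump((c,p,d,T),open('pics/g1.pkl','wb'))
E
```

```text
False [0.45944815 0.30722451 0.0439431 ] [-0.15647008  1.8217809  -0.33330082]
open 0.012879686829019308 [0.45899855 0.30697988 0.04357822] [-0.94558525  1.13332101  0.9438642 ]
open 0.012776833898896079 [0.45891132 0.30694899 0.1497685 ] [ 0.21077596  1.09451246 -3.9918701 ] [0.02092974 0.01123895 0.00549343] 9.1833
```

View pics/g1.png

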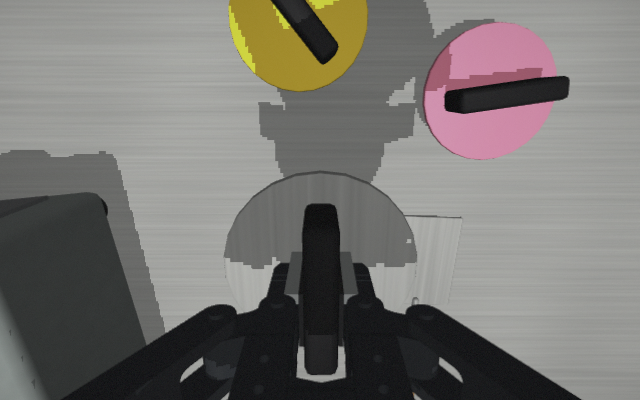

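```bash
python3 - <<'E'
from h import *
import pickle
c,p,d,T=pickle.load(open('pics/g1.pkl','rb'))
print(T[0],R.from_quat(T[1]).as_matrix()[:,2])
W=cloud(c,d,210,430,160,300); z=W[...,2]
g=p[160:300,210:430].astype(int)
fl=(abs(z-.1452)<.006)
print('z',np.median(z[fl&(W[...,0]<.44)]), fl.sum())
crop(p,210,430,160,390,3.4,'g1c.png')
# flange edge pts: outermost mask pixels per row (upper part)
from scipy.optimize import least_squares
E_=[]
for r in range(13,75):
    cs=np.where(fl[r])[0]
    if len(cs)>10: E_+= [at_z(c,210+cs[0]-.5,160+r,.1452)[:2], at_z(c,210+cs[-1]+.5,160+r,.1452)[:2]]
E_=np.array(E_)
s=least_squares(lambda q:np.hypot(*(E_-q[:2]).T)-q[2],[.459,.307,.046],loss='soft_l1',f_scale=.0005);print('flange fit',s.x,np.sqrt(np.mean(s.fun**2)))
s=least_squares(lambda q:np.hypot(*(E_-q[:2]).T)-.046,[.459,.307],loss='soft_l1',f_scale=.0005);print('flange fit fixed r',s.x)
# bar top near end at z=.1062+.072
zt=.1497-.0436+.072
for u,v in [(304,226),(338,226),(321,375)]: print(at_z(c,u,v,zt))
E
```

```text
[0.45891132 0.30694899 0.1497685 ] [-9.99999930e-01 -1.08460044e-05  3.73827721e-04]
z 0.14438671104251052 14752
flange fit [0.45742888 0.30753476 0.04457324] 0.00014987896722705815
flange fit fixed r [0.45940196 0.30753683]
[0.42538141 0.30192905 0.1781    ]
[0.42537647 0.31386199 0.1781    ]
[0.49051398 0.30796036 0.1781    ]
```

View pics/g1c.png

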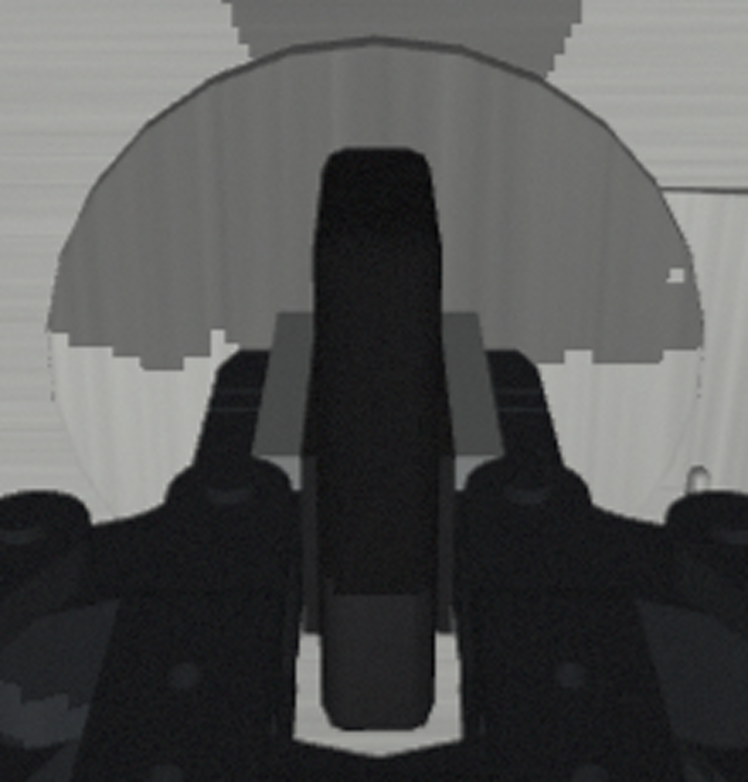

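```bash
python3 - <<'E'
from bench import env
from h import *
q=rot(np.pi+np.radians(6.03)); A=lambda x:np.round(np.array(x),3)
env.line_to([.459,.307,.27],0.2)
env.line_to([.5383,.0092,.26],0.2,rot=q)
env.line_to([.5383,.0092,.175+.0436+.004],0.06); env.hold(0.4)
f0=np.array(env.get_wrist_force()); np.save('f0.npy',f0); t0=np.array(env.get_wrist_torque()); np.save('t0.npy',t0)
print(A(f0),A(t0),A(env.get_eef_pos()),env.get_time_s())
for dep in (.003,.006,.009):
    h=env.line_to([.5383,.0092,.175+.0436-dep],0.02,max_force=5); 
    print(dep,h,A(env.get_eef_pos()),A(np.array(env.get_wrist_force())-f0),A(np.array(env.get_wrist_torque())-t0))
    if h: break
p,d=env.capture('wrist'); cv2.imwrite('pics/i1.png',p)
p,d=env.capture('scene'); crop(p,260,400,120,240,5,'i1s.png'); print(env.get_time_s())
E
```

```text
[ 0.253  0.093 -3.164] [ 0.007  0.03  -0.011] [0.538 0.009 0.223] 12.85
0.003 False [0.538 0.009 0.215] [-0.374 -0.046  0.385] [-0.019 -0.048  0.023]
0.006 False [0.538 0.009 0.212] [-0.312 -1.478  0.399] [-0.012 -0.031 -0.003]
0.009 False [0.538 0.009 0.209] [-0.695 -0.763  0.258] [ 0.005 -0.02  -0.004]
14.05
```

View pics/i1.png

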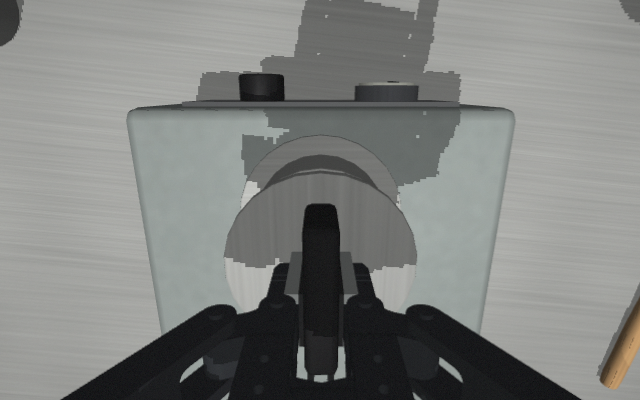

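View pics/i1s.png

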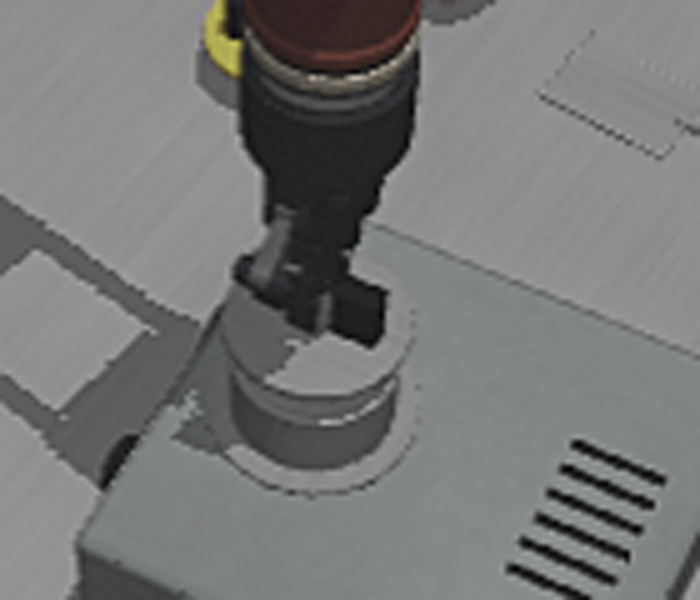

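The nose is in the neck with no contact force. Continuing down through the notches, then probing for the seal.

```bash
python3 - <<'E'
from bench import env
from h import *
A=lambda x:np.round(np.array(x),4); f0=np.load('f0.npy'); t0=np.load('t0.npy')
for dep in (.012,.015,.019,.022):
    h=env.line_to([.5383,.0092,.175+.0436-dep],0.02,max_force=5); 
    print(dep,h,A(env.get_eef_pos()),A(np.array(env.get_wrist_force())-f0),A(np.array(env.get_wrist_torque())-t0))
    if h: break
else:
  env.hold(.2)
  for i in range(26):
    dep=.0225+.0003*i
    env.line_to([.5383,.0092,.175+.0436-dep],0.01,max_force=8)
    fs=[]
    for k in range(4): env.hold(0.02); fs.append(np.array(env.get_wrist_force())-f0)
    f=np.mean(fs,0); print(round(dep*1e3,2),A((.175+.0436-env.get_eef_pos()[2])*1e3),A(f))
    if f[2]>4: break
print(env.get_time_s())
E
```

```text
0.012 False [0.5381 0.0092 0.2063] [-0.6432 -0.0225  0.8553] [0.0572 0.0074 0.0177]
0.015 False [0.5381 0.0092 0.2033] [-0.4613 -0.1825  0.4582] [ 0.005 -0.038 -0.002]
0.019 False [0.5381 0.0092 0.1993] [-0.5819 -1.1736  0.3602] [-0.021  -0.0358 -0.0069]
0.022 False [0.5381 0.0092 0.1963] [-0.1228  0.0012 -0.6235] [-0.0089 -0.0352 -0.0423]
22.5 22.4949 [-0.3845  0.019   0.4503]
22.8 22.8081 [-0.3615 -0.5727  0.5897]
23.1 23.1304 [-0.5099 -0.0651  0.2827]
23.4 23.4032 [-0.123  -0.1217  0.4495]
23.7 23.7092 [-0.024   0.4062  0.1047]
24.0 23.9945 [-0.0285  0.0074  0.2507]
24.3 24.1495 [-0.4619  0.2242  1.4337]
24.6 24.3148 [-1.0429 -0.1824  2.2712]
24.9 24.4906 [-1.5225 -0.0356  4.9159]
18.35
```

The seal meets the nose about 24.15 mm down, which predicts tight (about 17 N) near 29° of turn. Easing off, then turning clockwise in small steps while following the ramp in z by force.

```bash
cat > turn.py <<'E'
from bench import env
from h import *
f0=np.load('f0.npy'); t0=np.load('t0.npy')
def rd(n=3):
    f=[];t=[]
    for k in range(n):
        f.append(np.array(env.get_wrist_force())-f0); t.append(np.array(env.get_wrist_torque())-t0)
        if k<n-1: env.hold(0.01)
    return np.mean(f,0),np.mean(t,0),t[0][2]
def ang():
    z=R.from_quat(env.get_tcp_rot()).as_matrix()[:,2]; return 6.03-(np.degrees(np.arctan2(z[1],z[0]))%360-180)
def step(th,dep):
    T=env.get_time_s()
    h=env.line_to([.5383,.0092,.175+.0436-dep*1e-3],0.02,rot=rot(np.pi+np.radians(6.03-th)),max_force=15)
    f,t,ti=rd()
    print(f"{th:5.1f} act{ang():6.2f} dep {dep:.2f}/{(.2186-env.get_eef_pos()[2])*1e3:.2f} F {np.round(f,2)} Tz {t[2]:.3f} inst {ti:.3f} q6 {env.get_joint_efforts()[5]:.3f} dt {env.get_time_s()-T:.2f} {'HIT' if h else ''}")
    return f,t,h
E
python3 - <<'E'
from turn import *
print(ang()); step(0,24.1); 
for th in (2,5,8,10,12):
    f,t,h=step(th,24.1)
    if h or abs(t[2])>.2 or abs(f).max()>8: break
print(env.get_time_s())
E
```

```text
-0.001275843909554375
  0.0 act  0.00 dep 24.10/24.28 F [-0.57 -0.52  2.23] Tz 0.007 inst -0.026 q6 0.001 dt 0.27 
  2.0 act  1.96 dep 24.10/24.26 F [-0.66 -0.52  2.3 ] Tz 0.004 inst 0.011 q6 0.015 dt 0.27 
  5.0 act  4.91 dep 24.10/24.24 F [-0.93  0.    1.89] Tz 0.025 inst 0.055 q6 0.024 dt 0.27 
  8.0 act  7.89 dep 24.10/24.24 F [-0.69  0.05  2.12] Tz 0.035 inst 0.018 q6 0.024 dt 0.27 
 10.0 act  9.91 dep 24.10/24.20 F [-0.83 -0.23  1.72] Tz 0.027 inst 0.038 q6 0.017 dt 0.27 
 12.0 act 11.93 dep 24.10/24.20 F [-0.61  0.14  1.85] Tz 0.043 inst 0.006 q6 0.019 dt 0.27 
19.95
```

```bash
python3 - <<'E'
from turn import *
dep=24.1; f,t,h=rd()
th=12
while th<23.9:
    th+=1.5
    # follow ramp: z command adapts to keep fz ~ +1
    dep+= -0.04*(f[2]-1.0); dep=np.clip(dep,23.6,27)
    f,t,h=step(th,dep)
    if h or abs(t[2])>.25 or abs(f).max()>10: break
print(env.get_time_s())
E
```

```text
13.5 act 13.44 dep 24.09/24.18 F [-0.38  0.16  1.46] Tz 0.009 inst 0.000 q6 0.015 dt 0.27 
 15.0 act 14.95 dep 24.07/24.18 F [-0.29 -0.12  1.14] Tz 0.028 inst 0.039 q6 0.015 dt 0.27 
 16.5 act 16.45 dep 24.06/24.12 F [-0.44  0.09  1.17] Tz 0.013 inst 0.053 q6 0.014 dt 0.27 
 18.0 act 17.95 dep 24.06/24.16 F [-0.41  0.03  0.17] Tz -0.009 inst 0.011 q6 0.008 dt 0.27 
 19.5 act 19.46 dep 24.09/24.26 F [0.3  0.92 0.11] Tz 0.040 inst 0.061 q6 0.013 dt 0.27 
 21.0 act 20.96 dep 24.13/24.37 F [ 0.91  1.32 -1.35] Tz 0.032 inst 0.064 q6 0.018 dt 0.27 
 22.5 act 22.46 dep 24.22/24.51 F [ 0.53  1.83 -1.58] Tz 0.026 inst 0.049 q6 0.021 dt 0.27 
 24.0 act 23.97 dep 24.32/24.61 F [ 0.83  2.73 -2.25] Tz 0.005 inst 0.020 q6 0.036 dt 0.27 
22.1
```

```bash
python3 - <<'E'
from turn import *
dep=24.32; f,t,h=rd(); th=24
while th<27.9:
    th+=1
    dep+= 0.14-0.03*(f[2]-0.5)
    f,t,h=step(th,dep)
    if h or abs(t[2])>.4 or abs(f).max()>10: break
print(env.get_time_s())
E
```

```text
25.0 act 24.98 dep 24.54/24.70 F [ 0.61  2.61 -2.23] Tz 0.142 inst 0.150 q6 0.122 dt 0.27 
 26.0 act 26.00 dep 24.76/24.78 F [-0.39  3.2  -1.63] Tz 0.115 inst 0.105 q6 0.134 dt 0.27 
 27.0 act 27.00 dep 24.96/24.91 F [-0.9   2.85 -0.21] Tz 0.164 inst 0.186 q6 0.148 dt 0.27 
 28.0 act 28.00 dep 25.13/25.03 F [-1.41  3.54 -0.41] Tz 0.184 inst 0.157 q6 0.184 dt 0.27 
23.1833
```

```bash
python3 - <<'E'
from turn import *
dep=25.13
def brk(th,dep,mf):
    T=env.get_time_s()
    h=env.line_to([.5383,.0092,.2186-dep*1e-3],0.02,rot=rot(np.pi+np.radians(6.03-th)),max_force=mf)
    tz=env.get_wrist_torque()[2]-t0[2]; qd=env.get_qd()[5]; e=env.get_joint_efforts()[5]
    print(h,'mid Tz %.3f qd6 %.3f eff %.3f ang %.2f dt %.3f'%(tz,qd,e,ang(),env.get_time_s()-T))
for th,mf in ((29,1.0),(29,1.0),(29.5,1.2),(30,1.2)):
    brk(th,dep+.14*(th-28),mf)
f,t,_=rd(5); print(np.round(f,2),np.round(t,3),(.2186-env.get_eef_pos()[2])*1e3,ang(),env.get_time_s())
E
```

```text
False mid Tz 0.200 qd6 -0.001 eff 0.231 ang 29.00 dt 0.250
False mid Tz 0.254 qd6 0.000 eff 0.225 ang 29.00 dt 0.250
False mid Tz 0.394 qd6 0.001 eff 0.359 ang 29.49 dt 0.250
False mid Tz 0.368 qd6 -0.002 eff 0.375 ang 30.00 dt 0.250
[-1.11  4.07  1.23] [1.028 0.225 0.381] 25.280183466210666 30.00435071718036 24.2167
```

```bash
python3 - <<'E'
from turn import *
for th in (30.5,31.0):
    f,t,h=step(th,25.35+.1*(th-30))
    if t[2]>.42: break
env.hold(.2); f,t,_=rd(4); print(np.round(f,2),np.round(t,3),env.get_opening(),env.get_time_s())
E
```

```text
30.5 act 30.51 dep 25.40/25.33 F [-1.26  4.64  1.7 ] Tz 0.383 inst 0.357 q6 0.386 dt 0.27 
 31.0 act 31.00 dep 25.45/25.36 F [-0.53  4.84  1.89] Tz 0.457 inst 0.484 q6 0.431 dt 0.27 
[-0.38  4.66  2.16] [1.087 0.124 0.449] 0.012757328765133955 24.975
```

Torque is 0.45 N m at 31°, and the seal compression implies about 17 N, in agreement. Letting go and retreating straight up.

```bash
python3 - <<'E'
from turn import *
import pickle
env.open(); env.hold(.2); print(env.get_opening(),np.round(rd()[0],2))
p0=np.array(env.get_eef_pos())
env.line_to([p0[0],p0[1],.30],0.08); env.hold(.4)
c=env.calibration('wrist'); p,d=env.capture('wrist'); cv2.imwrite('pics/e1.png',p); pickle.dump((c,p,d),open('pics/e1.pkl','wb'))
p,d=env.capture('scene'); cv2.imwrite('pics/e1s.png',p)
print(rd()[0],env.get_time_s())
c,p,d=pickle.load(open('pics/e1.pkl','rb'))
W=cloud(c,d,220,420,80,300); z=W[...,2]; g=cv2.cvtColor(p,6)[80:300,220:420]
bar=(z>.2)&(z<.24)&(g<80); print('bar',cv2.minAreaRect(W[bar][:,:2].astype(np.float32)),np.median(z[bar]))
fl=(z>.178)&(z<.195)&(g>90); print('flange z',np.median(z[fl]),'expected',.175-.0252+.039)
E
```

```text
0.08548061847831567 [-0.11 -0.07  3.51]
[-0.42272465  0.03168482  3.42907243] 27.8917
bar ((0.5383397340774536, 0.009466759860515594), (0.013906302861869335, 0.06557423621416092), 66.1172103881836) 0.22054844479840324
flange z 0.18790210607229532 expected 0.1888
```

View pics/e1.png

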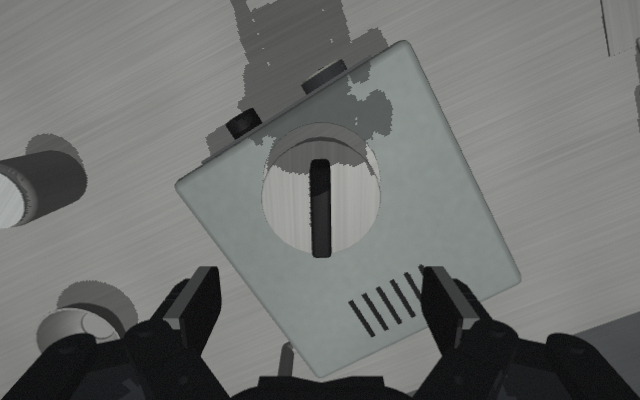

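View pics/e1s.png

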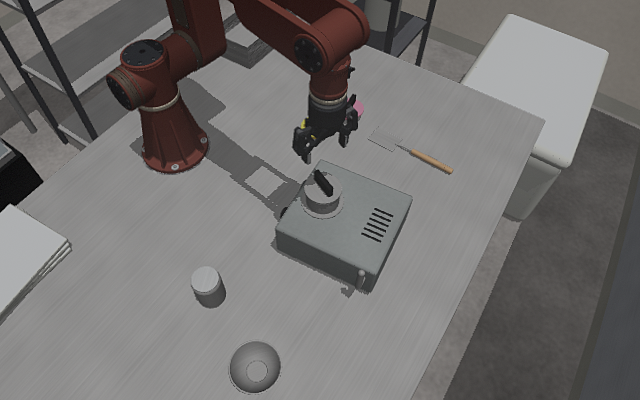

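The cap sits level and centred in the neck. The bar in the wrist view runs from (320,160) to (321,257), and the flange height is as expected. Tin, bowl, spatula and the other two caps are where they were. Handing in.

```bash
python3 -c "
from bench import env
env.job_done(); print(env.get_time_s())"
```

```text
the job is handed in; nothing more can be done
the job is handed in; nothing more can be done
```

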